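# Raise and lock the telescopic phone stand, then move the phone onto it

## Task

I want to read the recipe from the sink, and the charger is too low. Pull the head of the phone stand up along its slanting telescopic mast until the orange lock button clicks out through its hole and holds the mast up; then lift the phone off the charger and set it gently on the stand's ledge, leaning back flat on the plate and roughly centred, upright with its screen facing outward as it is now. Don't drop the phone, and leave the mug, jar, salt mill and teaspoon where they are.

Things in the scene. Friction and masses are not known exactly. Their poses are not given: they have to be found in the camera images.
- stand: Phone stand, fixed: aluminium base 160 (x) x 100 (y) x 12 mm, origin at the centre of its underside, z up, front toward its own -x. From (-50, 0, 12) mm a round tube, 22 mm thick, 80 long, black collar at its mouth, slants back 0.44 rad (25 deg) from vertical toward +x. In it slides a steel inner tube with the holder head. The button's hole is on the tube's -y side, 60 mm up it.
- holder (a point): Holder head on the inner tube; point: middle of its ledge's upper face, in the plate's mid-plane. z up along the slanting mast (the way to pull), x square to the plate toward its back, y along the ledge. Ledge 60 mm wide, from the plate's front (x -4) to x -22, with a lip (x -22 to -18) 9 mm high: a 14 mm trough. A phone flat on the plate has its bottom centre at about (-8.5, 0, 0) mm.
- holder_top (a point): Middle of the top edge of the holder's aluminium plate, 70 mm above the ledge point, same axes. The plate is 8 mm thick (x -4 to +4) and 60 mm wide; its upper 55 mm are free in front and behind, so it can be pinched across its thickness there and pulled along z.
- mast (a joint): How far the inner tube is drawn out, m. Starts at 0 to 0.012; slides with 3 to 4 N (friction and own weight); stays where it is left when bare, but unlocked it may sink under the phone. The button clicks out at about 0.042 to 0.045; then the mast is held firmly at 0.045 with about 1.5 mm play either way and pulling harder does not help.
- lock_button (a joint): Orange spring button, 7 mm across, on the inner tube (m): 0 while it is hidden inside the tube, about 0.0055 once it has clicked out through the hole on the tube's -y side.
- charger: White wireless phone charger, fixed: base 84 (x) x 76 (y) x 13 mm, origin at the centre of its underside, z up, front toward its own -x. A round rest, 60 mm across, centre 48 mm up the phone's back, slants back 0.44 rad like the stand, with a small ledge and a 6 mm lip at the foot. The phone's bottom centre sits at about (-23, 0, 21) mm.
- phone: Loose phone, 9 mm thick (x), 68 wide (y), 140 long (z), 0.15 to 0.22 kg, dark metal with a lit screen on its -x side. Origin at the centre of its bottom end, z along its length to the top end. It leans back 0.44 rad on the charger; its upper 60 mm are free on both faces and can be pinched across the 9 mm there.
- phone_top (a point): Centre of the phone's top end, 140 mm along z from its origin.
- phone_screen (a point): Centre of the phone's screen face, 4.5 mm from the phone's mid-plane toward its -x and 70 mm up.
- mug_b: Bystander: grey mug, 66 x 97 x 80 mm, origin at the centre of its underside.
- honey_jar: Bystander: honey jar with a grey lid, 61 mm across, 90 mm tall, origin at the centre of its underside.
- salt_mill: Bystander: wooden mill, 58 mm across, 140 mm tall, origin at the centre of its underside.
- teaspoon: Bystander: steel teaspoon, 134 x 27 x 12 mm, lying on the worktop, origin at its underside.

How it is judged (in metres and radians):
On the way, in this order (a step that is already met when the one before it is completed fails the run):
1. the mast is drawn out and its lock button has clicked out, with the phone still on the charger (value of joint mast between 0.04 and 0.049 m and value of joint lock_button above 0.004 m and distance of phone from where it was at the start of the episode below 0.02 m), for 0.2 s.
2. the phone stands on the ledge of the locked stand, leaning on the plate, screen outward (value of joint mast between 0.04 and 0.049 m and value of joint lock_button above 0.004 m and z of phone in the frame of holder between -0.004 and 0.005 m and x of phone in the frame of holder between -0.0155 and -0.006 m and y of phone in the frame of holder between -0.018 and 0.018 m and x of phone_top in the frame of holder between -0.018 and -0.004 m and z of phone_top in the frame of holder above 0.13 m and x of phone_screen in the frame of holder below -0.009 m and angle between the z axis of phone and the z axis of holder, either way round below 0.12 rad), for 0.2 s.
At the end, for the whole second after the job is handed in: Mast locked (out 40 to 49 mm, button out over 4 mm); released phone at rest on the ledge: bottom in the trough within 5 mm of its surface and 18 mm of its middle, flat on the plate (within 0.12 rad, top end within 9 mm of its place), top up, screen outward (all of step 2 and linear speed of phone below 0.02 m/s); the robot touches nothing.
It fails at once if the phone is dropped on the worktop or laid down (height (world z) of phone_screen below 0.045 m).
It fails at once if the phone is slammed or pressed hard onto the stand (over 45 N) (contact force between phone and stand above 45 N).
It fails at once if a bystander is moved more than 30 mm or knocked over (distance of any of mug_b, honey_jar, salt_mill, teaspoon from where it was at the start of the episode above 0.03 m or angle between any of mug_b, honey_jar, salt_mill, teaspoon's own z axis and vertical above 0.35 rad).
It also fails if it takes over 48 s, if anything falls off the work surface, if the arm or the gripper's body presses on something with over 40 N, if the wrist force passes 120 N, or if a joint passes its speed limit or range.

## Robot

A 7-joint arm with a two-finger parallel gripper is mounted at the origin on a cart in front of the work surface, level with it; the furniture and walls round the work are solid. World frame = base frame: x ahead of the robot, y to its left, z up, the work surface at z = 0. Lengths are in m, angles in degrees, forces in N, time in s.
With the tool pointing down it reaches from about 0.425 to 0.875 m from the base axis. Payload 4.7 kg.
Tool frame: the origin (TCP) lies at the centre of the arm's flange, where the gripper is bolted on; the fingertips stand 182 mm ahead of it and the grasp point (between the pads) lies 164 mm ahead of it; z points along the fingers, y is the line along which they close (so a half turn about z gives the same grasp; the last joint's range is limited). The gripper opens to 87 mm and grips with 3 to 60 N. Pads are 19 mm wide; open, the fingers measure 117 mm over their backs; the gripper's body (75 mm by 190 mm) begins 51 mm behind the grasp point.
Start: joints at [-62.332, 18.392, -4.016, 83.108, 1.295, 78.541, -3.26], TCP at [0.294, 0.58, 0.405] pointing down, gripper open.
Joint ranges: [-163.93, 163.93], [-17.29, 119.83], [-79.2, 71.16], [3.27, 140.29], [-89.18, 269.18], [5.43, 117.66], [-154.24, 154.24]. Speed limits (degrees/s): [147.25, 147.25, 180, 180, 180, 180, 180].

## Interface

Orientations are given as [roll, pitch, yaw] about the fixed x, y, z axes, in that order (R = Rz(yaw) Ry(pitch) Rx(roll)).
In Python, from cell import env gives the robot as it stands. The module is installed in compiled form; this text tells all that it offers.
- The arm moves only by the tool step_arm, never from a script. Its argument "steps" is one flat list of numbers, 5 for each row, row after row: the opening, from 0 (shut) to 1 (fully open), then the shift along the tool's x, y, z in mm, then the turn about the tool's z in degrees. In form: [grip, dx, dy, dz, roll, grip, dx, dy, dz, roll, ...]. A call has 1 to 12 rows; each row shifts and turns the commanded pose from where the row before left it, along the tool's axes as they then stand; what a row does not reach is not made up. A row lasts 1/8 s, in which the tool goes at most 62.5 mm and 10.7 degrees, less where a joint would pass 70% of its speed; a pose out of reach is approached as far as the arm can. A call with a gripper value outside its range is refused whole. The fingers move at their own pace and stop on an object; "grip_force" is the grip in N (left out, the last holds). Time passes only in rows, so rows that do not move let the fingers close. It gives the time, the measured TCP pose, the force, the opening and the grip force at its end, in the units of the state.
- env.get_obs(): the state, without advancing time (a new reading comes with each control period).
- env.read_camera(name): name is "scene" or "top" or "wrist"; returns a dict with "image" (480x640x3 uint8, red, green, blue), "camera_matrix" (3x3 intrinsics, pixels), "R" (3x3) and "t" (3): a world point X has camera coordinates R X + t. Camera axes: x right, y down, z forward; pixel columns grow to the right and rows downward; lengths in m; the calibration is good to about 2 mm. A picture is of the moment at which its call begins. There is no depth.
- env.sign_off(): hands the job in; it is judged then, once.
The state is a dict: "time_s": time; "qpos": joint angles; "joint_velocities": joint speeds; "effort": joint torques, N m; "tool_pos": TCP position; "tool_rot": TCP orientation; "force": force on the tool from outside, world axes, zero at the start; "wrist_torque": the same for the moment, N m; "grip_width": finger opening in m; "grasp_force": force on a finger pad.
Only numpy, scipy, OpenCV 4.12 (cv2) and the standard library are available. Lean on these libraries where they do the work, as an engineer would, in place of code of your own. Each camera call takes 0.05 s, during which the arm holds its last target. There are 200 camera calls.

## Working session

There is one attempt and no reset: what is moved stays moved. The work goes in short steps, Python scripts to look and compute and a tool call to move; the robot and the scene stay as the last step left them, time stands still between calls to the robot, and variables do not carry over. Pictures are saved under pics/ and viewed, at most 10 in all, crops included, and the job is handed in when it is done.

Besides the shell and the picture viewer there is one more tool, called after ">>>" by a JSON object that holds its "name" and its "arguments". step_arm: Moves the arm, as the interface text tells. Its arguments: {"type":"object","properties":{"steps":{"type":"array","items":{"type":"number"}},"grip_force":{"type":"number"}},"required":["steps"]}

```bash
mkdir -p pics
python3 - <<'E'
from cell import env
import cv2,numpy as np
o=env.get_obs(); print({k:np.round(v,3).tolist() for k,v in o.items()})
for n in("scene","top"):
    c=env.read_camera(n); cv2.imwrite(f"pics/{n}0.png",c["image"][:,:,::-1]); print(n,c["camera_matrix"].tolist(),c["R"].round(4).tolist(),c["t"].round(4).tolist(), (-c["R"].T@c["t"]).round(3))
E
```

```text
{'time_s': 0.0, 'qpos': [-62.335, 18.438, -4.017, 83.175, 1.294, 78.543, -3.262], 'joint_velocities': [-0.007, -0.056, -0.013, 0.022, -0.045, 0.079, 0.097], 'effort': [0.0, -49.129, -0.404, -31.252, -0.064, 0.044, 0.0], 'tool_pos': [0.294, 0.58, 0.404], 'tool_rot': [-179.889, 0.004, 153.143], 'force': [-0.74, 0.789, -0.741], 'wrist_torque': [0.021, 0.047, 0.019], 'grasp_force': 0.0, 'grip_width': 0.087}
scene [[494.4903873057153, 0.0, 320.4452381174657], [0.0, 494.4903873057153, 242.21069792556597], [0.0, 0.0, 1.0]] [[-0.8826, -0.4697, -0.0193], [-0.1947, 0.4028, -0.8944], [0.4279, -0.7856, -0.4469]] [0.2857, 0.3183, 0.4386] [0.127 0.351 0.486]
top [[491.19666373830506, 0.0, 321.1648232183614], [0.0, 491.19666373830506, 240.58402726732336], [0.0, 0.0, 1.0]] [[-0.0058, -0.9999, -0.016], [-0.9982, 0.0067, -0.0604], [0.0605, 0.0157, -0.998]] [-0.3028, 0.5188, 0.9608] [ 0.458 -0.321  0.985]
```

View pics/scene0.png

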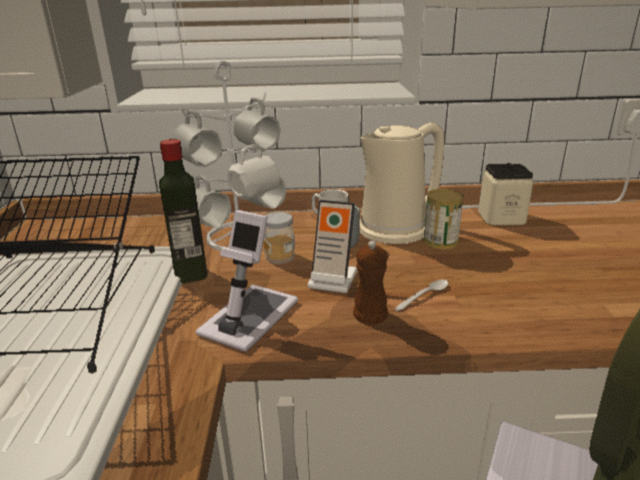

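View pics/top0.png

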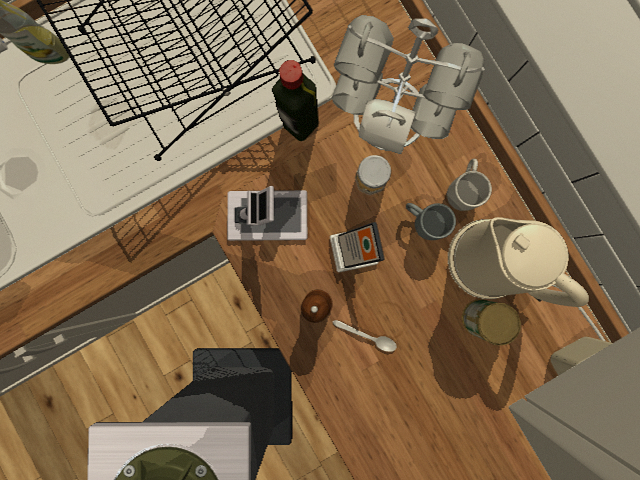

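The scene view shows the stand (plate at ~(245,240), base ~(250,318)) and the phone on the charger (~(334,240)). In the top view the stand base is at (268,215) and the phone at (358,245). Both face image left (+y). I'll zoom in for corners.

Run:
```python
import cv2
a=cv2.imread("pics/top0.png")[175:285,220:390]; cv2.imwrite("pics/tc.png",cv2.resize(a,None,fx=4.5,fy=4.5,interpolation=cv2.INTER_CUBIC))
a=cv2.imread("pics/scene0.png")[190:350,190:400]; cv2.imwrite("pics/sc.png",cv2.resize(a,None,fx=3.6,fy=3.6,interpolation=cv2.INTER_CUBIC))
```

```text
(no output)
```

View pics/tc.png

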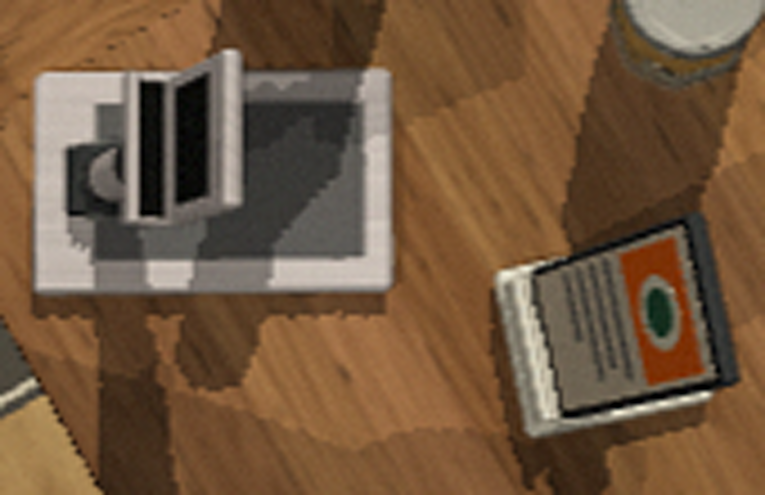

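View pics/sc.png

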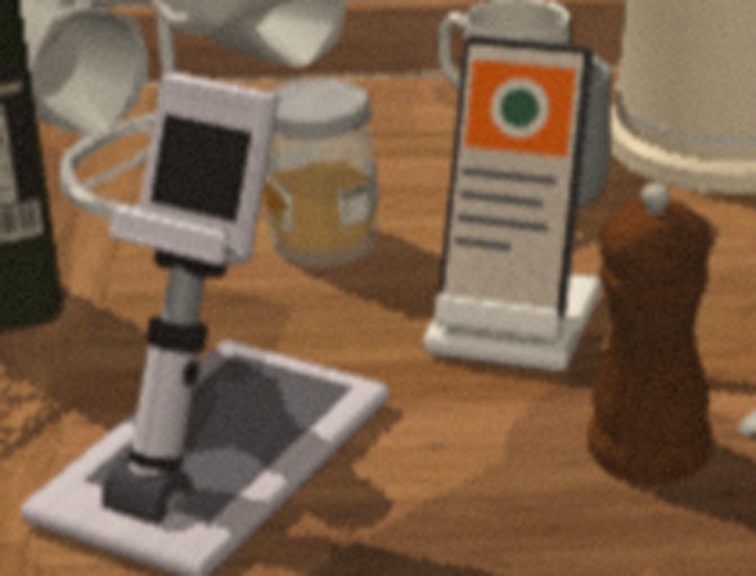

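Top crop: base corners (35,72),(391,68),(393,290),(35,290). The plate top edge is centred at (232,130) and the phone top edge at (712,300). In the scene crop, the plate top is at (224,84) and the phone top at (529,44).

```bash
cat > h.py <<'E'
import numpy as np
from cell import env
def ray(c,p):
    R,t=c["R"],c["t"]; d=R.T@np.linalg.inv(c["camera_matrix"])@[p[0],p[1],1]
    return -R.T@t, d/np.linalg.norm(d)
def onz(c,p,z):
    o,d=ray(c,p); return o+d*(z-o[2])/d[2]
def tri(c1,p1,c2,p2):
    o,d=ray(c1,p1); q,e=ray(c2,p2)
    s=np.linalg.lstsq(np.c_[d,-e],q-o,rcond=None)[0]
    a,b=o+d*s[0],q+e*s[1]; return (a+b)/2,np.linalg.norm(a-b)
def proj(c,X):
    v=c["camera_matrix"]@(c["R"]@np.asarray(X)+c["t"]); return v[:2]/v[2]
E
python3 - <<'E'
from h import *
T=env.read_camera("top");S=env.read_camera("scene")
t=lambda u,v:(220+u/4.5,175+v/4.5); s=lambda u,v:(190+u/3.6,190+v/3.6)
b=np.array([onz(T,t(*p),.012) for p in[(35,72),(391,68),(393,290),(35,290)]])
print("base",b.round(4).tolist(),"sides",[np.linalg.norm(b[i]-b[i-1]).round(4) for i in range(4)])
bc=b.mean(0); f=b[1]+b[2]-b[0]-b[3]; ys=np.degrees(np.arctan2(f[1],f[0])); print("stand c",bc,"yaw",ys)
P,g=tri(T,t(232,130),S,s(224,84)); print("plate top",P,g)
def rz(a): a=np.radians(a); return np.array([[np.cos(a),-np.sin(a),0],[np.sin(a),np.cos(a),0],[0,0,1]])
L=rz(ys).T@(P-[bc[0],bc[1],0]); print("plate top in stand",L)
Q,g=tri(T,t(712,300),S,s(529,44)); print("phone top",Q,g)
# phone top edges: front-top corners
a=onz(T,t(685,222),Q[2]);c=onz(T,t(722,385),Q[2]); print("phone width",np.linalg.norm(a-c)); w=a-c; print("yaw from top edge",np.degrees(np.arctan2(w[1],w[0]))-90)
a=onz(T,t(703,213),Q[2]);c=onz(T,t(738,380),Q[2]); w=a-c; print(np.linalg.norm(w),np.degrees(np.arctan2(w[1],w[0]))-90)
# charger base front edge
a=onz(T,t(497,270),.013);c=onz(T,t(532,436),.013); w=a-c; print("chg",np.linalg.norm(w),np.degrees(np.arctan2(w[1],w[0]))-90,(a+c)/2)
E
```

```text
base [[0.6178, -0.1195, 0.012], [0.6183, -0.2781, 0.012], [0.5195, -0.2786, 0.012], [0.5205, -0.12, 0.012]] sides [np.float64(0.0973), np.float64(0.1586), np.float64(0.0988), np.float64(0.1586)]
stand c [ 0.56901715 -0.19904675  0.012     ] yaw -90.11083357316333
plate top [ 0.56594638 -0.22848166  0.18093521] 0.004856794065726094
plate top in stand [ 0.02944079 -0.00301382  0.18093521]
phone top [ 0.50471797 -0.40660002  0.14506425] 0.0038027523427116732
phone width 0.0635548007003979
yaw from top edge -77.95416039430584
0.06489665267792656 -78.93512281219459
chg 0.07463148821497939 -78.52119728869778 [ 0.4913485  -0.33198158  0.013     ]
```

>>> {"name": "step_arm", "arguments": {"steps": [1, 0, 0, -3, 10.5, 1, 0, 0, -3, 10.5, 1, 0, 0, -3, 10.5, 1, 0, 0, -3, 10.5, 1, 0, 0, -3, 10.5, 1, 0, 0, -3, 10.6, 1, -40, 14, 0, 0, 1, -55, 19, 0, 0, 1, -55, 19, 0, 0, 1, -55, 19, 0, 0, 1, -55, 19, 0, 0, 1, -55, 19, 0, 0], "grip_force": 20}}

```text
time_s: 1.7
tool_pos: [0.4033, 0.2629, 0.4228]
tool_rot: [180.0, -0.0, 90.0]
force: [0.4, -0.1, -0.5]
grip_width: 0.087
grasp_force: 0.0
```

>>> {"name": "step_arm", "arguments": {"steps": [1, -55, 19, 0, 0, 1, -55, 19, 0, 0, 1, -55, 19, 0, 0, 1, -55, 19, 0, 0, 1, -55, 19, 0, 0, 1, -55, 19, 0, 0, 1, -55, 19, 0, 0, 1, -55, 19, 0, 0, 1, 0, 0, 0, 0, 1, 0, 0, 0, 0]}}

```text
time_s: 2.95
tool_pos: [0.5552, -0.1744, 0.4223]
tool_rot: [-179.9, -0.0, 90.0]
force: [-0.7, 0.0, -0.6]
grip_width: 0.0872
grasp_force: 0.0
```

>>> {"name": "step_arm", "arguments": {"steps": [1, -45, 13, 0, 0, 1, 0, 0, 0, 0, 1, 0, 0, 0, 0]}}

```text
time_s: 3.32
tool_pos: [0.5684, -0.2181, 0.4227]
tool_rot: [180.0, -0.1, 90.2]
force: [-0.3, 1.3, 0.4]
grip_width: 0.0867
grasp_force: 0.0
```

Run:
```python
from h import *
import cv2
c=env.read_camera("wrist"); o=env.get_obs(); cv2.imwrite("pics/w1.png",c["image"][:,:,::-1])
print(o["tool_pos"],(-c["R"].T@c["t"]).round(3),proj(c,[.568,-.2285,.181]),proj(c,[.538,-.2285,.181]),proj(c,[.598,-.2285,.181]),proj(c,o["tool_pos"]-np.array([0,0,.182])))
```

```text
[ 0.56850001 -0.21788519  0.4227273 ] [ 0.567 -0.135  0.404] [324.07245054 277.35650813] [270.34933807 277.25352271] [377.79551619 277.45949346] [325.68894183 309.19301277]
```

View pics/w1.png

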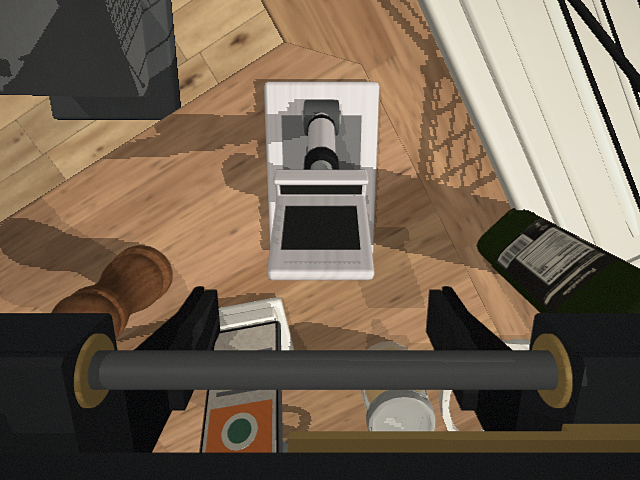

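Wrist view: the plate's top edge spans (269,278)–(373,278), centred at col 321, so x≈0.567 and z≈0.176. The fingers straddle it evenly. Descending.

>>> {"name": "step_arm", "arguments": {"steps": [1, -2, -1, 30, 0, 1, 0, 0, 35, 0, 1, 0, 0, 25, 0, 1, 0, 0, 12, 0, 1, 0, 0, 0, 0, 0, 0, 0, 0, 0, 0, 0, 0, 0, 0, 0, 0, 0, 0, 0, 0, 0, 0, 0, 0, 0, 0, 0, 0, 0], "grip_force": 30}}

```text
time_s: 4.62
tool_pos: [0.5672, -0.2219, 0.3208]
tool_rot: [-180.0, -0.0, 90.0]
force: [-1.3, 1.0, 2.0]
grip_width: 0.0591
grasp_force: 30.0
```

>>> {"name": "step_arm", "arguments": {"steps": [0, -2.1, 0, -4.5, 0, 0, -2.1, 0, -4.5, 0, 0, -2.1, 0, -4.5, 0, 0, -2.1, 0, -4.5, 0, 0, -2.2, 0, -4.6, 0, 0, -2.2, 0, -4.6, 0, 0, 0, 0, 0, 0]}}

```text
time_s: 5.5
tool_pos: [0.5671, -0.2354, 0.3494]
tool_rot: [180.0, 0.0, 90.0]
force: [-3.8, 1.5, 4.1]
grip_width: 0.0595
grasp_force: 30.0
```

>>> {"name": "step_arm", "arguments": {"steps": [0, -0.9, 0, -1.8, 0, 0, 0, 0, 0, 0, 0, -0.9, 0, -1.8, 0, 0, 0, 0, 0, 0]}}

```text
time_s: 6.0
tool_pos: [0.5673, -0.2363, 0.3513]
tool_rot: [-180.0, -0.0, 90.0]
force: [-2.3, 2.0, -0.7]
grip_width: 0.0596
grasp_force: 30.0
```

Run:
```python
from h import *
import cv2
for n in("scene","wrist"):
    c=env.read_camera(n); cv2.imwrite(f"pics/{n}2.png",c["image"][:,:,::-1])
a=cv2.imread("pics/scene2.png")[170:350,190:290]
b=cv2.imread("pics/wrist2.png")
cv2.imwrite("pics/s2.png",np.hstack([cv2.resize(a,None,fx=3.3,fy=3.3,interpolation=cv2.INTER_CUBIC)[:590],cv2.resize(b[:,120:520],(450,540))[:,:].copy() if 0 else cv2.copyMakeBorder(cv2.resize(b[:,120:520],(450,540)),0,50,0,0,0)]))
```

```text
(no output)
```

View pics/s2.png

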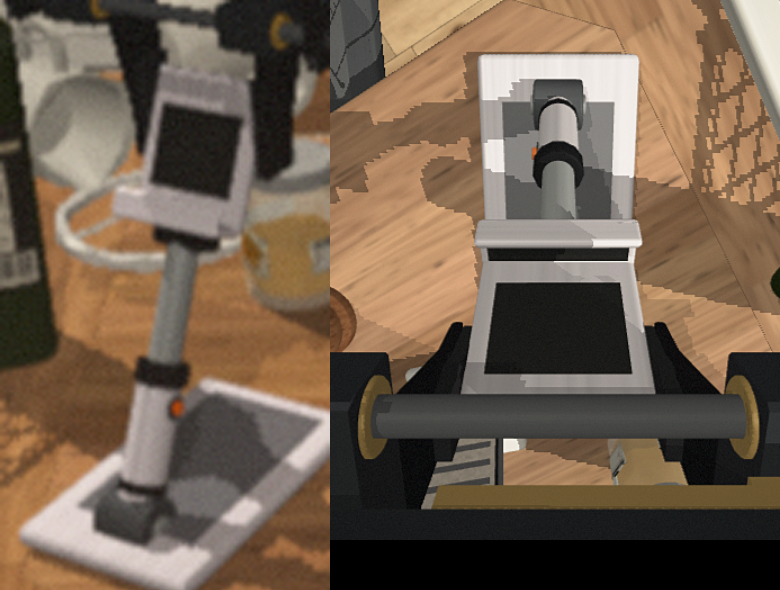

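The orange button is visible at (178,408) in the scene crop and (536,153) in the wrist crop, and the tool has stopped against the lock. Releasing and looking again.

>>> {"name": "step_arm", "arguments": {"steps": [1, 0, 0, 0, 0, 1, 0, 0, 0, 0, 1, 0, 0, 0, 0, 1, 0, 0, -30, 0, 1, 0, 0, -50, 0, 1, 0, 0, -20, 0, 1, 0, 0, 0, 0, 1, 0, 0, 0, 0]}}

```text
time_s: 7.1
tool_pos: [0.5671, -0.2362, 0.4499]
tool_rot: [-179.9, -0.0, 90.0]
force: [1.1, -1.1, -0.4]
grip_width: 0.087
grasp_force: 0.0
```

Run:
```python
from h import *
import cv2
im=[]
for n,(r0,r1,c0,c1) in(("scene",(170,350,190,290)),("wrist",(60,420,160,480))):
    c=env.read_camera(n); cv2.imwrite(f"pics/{n}3.png",c["image"][:,:,::-1]); np.savez(f"{n}3.npz",**c)
    a=c["image"][r0:r1,c0:c1,::-1]; im.append(cv2.resize(a,None,fx=594/(r1-r0),fy=594/(r1-r0),interpolation=cv2.INTER_CUBIC)[:,:440])
    m=cv2.inRange(cv2.cvtColor(c["image"],cv2.COLOR_RGB2HSV),(3,180,120),(18,255,255)); print(n,[cv2.boundingRect(k) for k in cv2.findContours(m,0,2)[0] if cv2.contourArea(k)>2])
cv2.imwrite("pics/s3.png",np.hstack(im)); print(env.get_obs()["tool_pos"],[i.shape for i in im])
```

```text
scene [(242, 292, 3, 4), (320, 207, 29, 26)]
wrist [(215, 390, 63, 31), (308, 124, 2, 6)]
[ 0.56707631 -0.23616177  0.4496707 ] [(594, 330, 3), (594, 440, 3)]
```

View pics/s3.png

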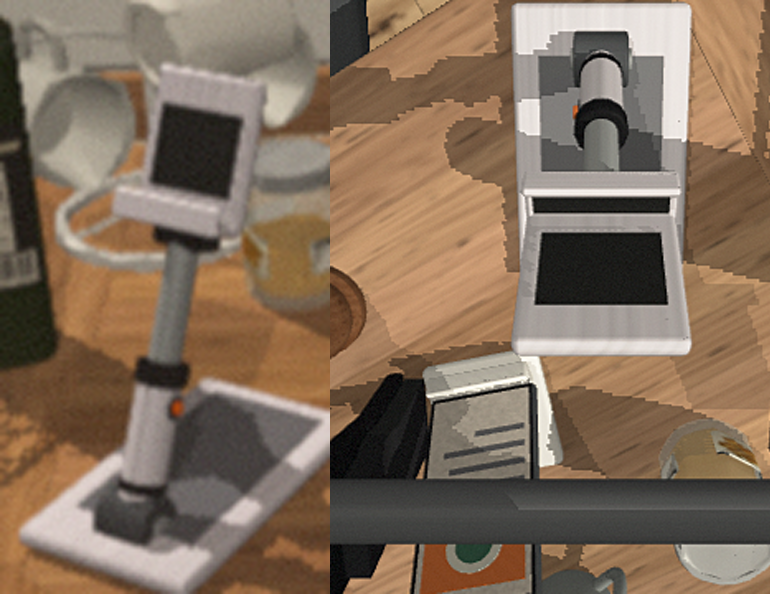

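Run:
```python
from h import *
S=dict(np.load("scene3.npz"));W=dict(np.load("wrist3.npz"))
s=lambda u,v:(190+u/3.3,170+v/3.3); w=lambda u,v:(160+(u-330)/1.65,60+v/1.65)
C=-W["R"].T@W["t"];print("wcam",C)
P,g=tri(W,w(603,346),S,s(213,75));print("plate top",P,g)
print("depth by width",W["camera_matrix"][0,0]*.06/(174/1.65), "z",C[2]-W["camera_matrix"][0,0]*.06/(174/1.65))
for z in(.203,.206,.209):print(z,onz(W,w(603,346),z))
for n,a,b in(("TL",(516,338),(161,66)),("TR",(690,338),(265,85))):
    print(n,*tri(W,w(*a),S,s(*b)))
# stand base in wrist: corners
print([onz(W,w(*p),.012).round(4) for p in((513,4),(691,7))])
# predicted holder from geometry
T=np.array([0,-np.sin(.44),np.cos(.44)]);X=np.array([0,-np.cos(.44),-np.sin(.44)])
B=np.array([.569,-.149,.012]);v=P-B;print("along mast",v@T,"off x",v@X)
H=P-.07*T;print("holder",H,"lip top outer pred",((proj(W,H-.022*X+.009*T)-[160,60])*1.65+[330,0]).round(0),"plate btm front",((proj(W,H-.004*X)-[160,60])*1.65+[330,0]).round(0), "scene lip", ((proj(S,H-.022*X+.009*T)-[190,170])*3.3).round(0))
```

```text
wcam [ 0.56593783 -0.15327922  0.43054572]
plate top [ 0.56605347 -0.24182425  0.21028116] 0.0017792077751846225
depth by width 0.2449244695773696 z 0.18562125144078676
0.203 [ 0.5667145 -0.2440605  0.203    ]
0.206 [ 0.56670426 -0.24286363  0.206     ]
0.209 [ 0.56669402 -0.24166675  0.209     ]
TL [ 0.55315094 -0.21469703  0.23468555] 0.03515052184146353
TR [ 0.57904371 -0.26173651  0.19122781] 0.049435369891878925
[array([ 0.5177, -0.1192,  0.012 ]), array([ 0.6152, -0.1207,  0.012 ])]
along mast 0.2189327194507948 off x -0.00047288096023440676
holder [ 0.56605347 -0.21200848  0.14694854] lip top outer pred [601. 188.] plate btm front [601. 213.] scene lip [162. 200.]
```

>>> {"name": "step_arm", "arguments": {"steps": [1, -45, -18, 0, -5.8, 1, -50, -8, 0, -5.7, 1, -50, -8, 0, 0, 1, -22, 0, 10, 0, 1, 0, 0, 10, 0, 1, 0, 0, 0, 0, 1, 0, 0, 0, 0]}}

```text
time_s: 8.07
tool_pos: [0.5537, -0.4027, 0.4316]
tool_rot: [180.0, -0.1, 101.7]
force: [0.4, 1.0, 1.0]
grip_width: 0.0868
grasp_force: 0.0
```

Run:
```python
from h import *
import cv2
c=env.read_camera("wrist"); o=env.get_obs(); np.savez("wrist4.npz",**c); cv2.imwrite("pics/w4.png",cv2.resize(c["image"][:,:,::-1],(800,600),interpolation=cv2.INTER_CUBIC))
print(o["tool_pos"],o["tool_rot"])
S=.0596;d=np.array([np.cos(np.radians(-78.5)),np.sin(np.radians(-78.5)),0]); e=np.array([-d[1],d[0],0])
top=np.array([.506,-.408,.147])
for k in(-.034,0,.034): print((proj(c,top+k*e)*1.25).round())
```

```text
[ 0.55360316 -0.40289884  0.43200431] [ 1.79940516e+02 -2.14537125e-02  1.01661389e+02]
[247. 288.]
[313. 288.]
[379. 288.]
```

View pics/w4.png

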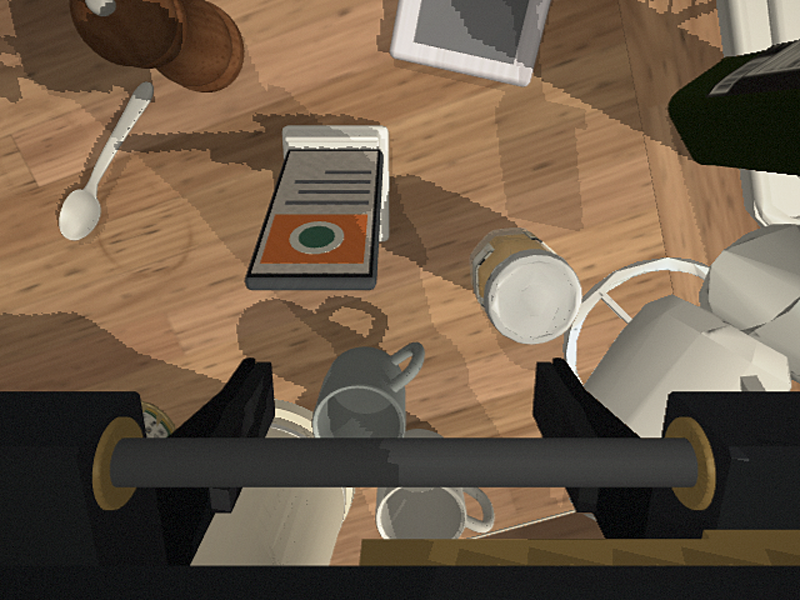

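Wrist view: the phone's top edge is centred at (312,282), predicted at (313,288), so it lies about 2 mm nearer. I'll grasp it across its width 22 mm below the top.

>>> {"name": "step_arm", "arguments": {"steps": [1, 8, -24, 0, 0, 1, 9, -23.5, 0, 0, 1, 0, 0, 40, 0, 1, 0, 0, 50, 0, 1, 0, 0, 35, 0, 1, 0, 0, 18, 0, 1, 0, 0, 0, 0, 1, 0, 0, 0, 0]}}

```text
time_s: 9.12
tool_pos: [0.5036, -0.3976, 0.2904]
tool_rot: [179.9, 0.1, 101.6]
force: [-1.0, -0.7, 0.6]
grip_width: 0.0871
grasp_force: 0.0
```

Run:
```python
from h import *
import cv2
o=env.get_obs();print(o["tool_pos"],o["force"])
im=[]
for n in("wrist","scene"):
    c=env.read_camera(n); a=c["image"][:,:,::-1]
    im.append(cv2.resize(a,(400,300)) if n=="wrist" else cv2.resize(a[170:320,260:460],(400,300),interpolation=cv2.INTER_CUBIC))
cv2.imwrite("pics/w5.png",np.hstack(im))
```

```text
[ 0.50359442 -0.39759704  0.29041013] [-1.02513937 -0.66949322  0.61530543]
```

View pics/w5.png

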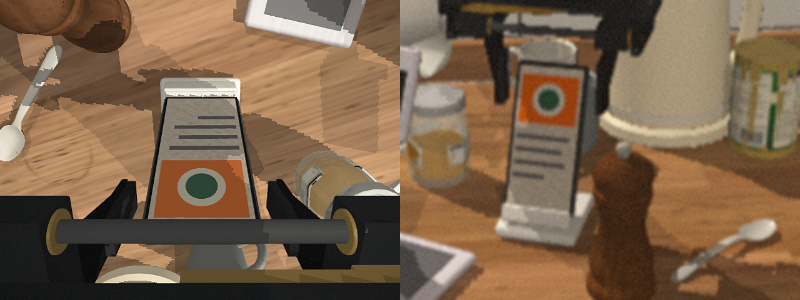

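>>> {"name": "step_arm", "arguments": {"steps": [1, 1.5, 0, 1, 0, 0, 0, 0, 0, 0, 0, 0, 0, 0, 0, 0, 0, 0, 0, 0, 0, 0, 0, 0, 0, 0, 0, 0, 0, 0, 0, -1.3, 0, -2.7, 0, 0, -2.1, 0, -4.5, 0, 0, -2.1, 0, -4.5, 0, 0, 0, 0, 0, 0], "grip_force": 45}}

```text
time_s: 10.48
tool_pos: [0.5039, -0.4013, 0.2998]
tool_rot: [180.0, 0.0, 101.5]
force: [-1.0, 1.1, -1.3]
grip_width: 0.0678
grasp_force: 45.0
```

>>> {"name": "step_arm", "arguments": {"steps": [0, 0, 0, -10, 0, 0, 0, 0, -18, 0, 0, 0, 0, -22, 0, 0, 0, 0, -22, 0, 0, 0, 0, -22, 0, 0, 0, 0, -22, 0, 0, 0, 0, -22, 4, 0, 0, 0, -15, 4, 0, 0, 0, -8, 3.5, 0, 0, 0, 0, 0, 0, 0, 0, 0, 0]}}

```text
time_s: 11.85
tool_pos: [0.5037, -0.401, 0.4604]
tool_rot: [180.0, -0.0, 90.1]
force: [0.4, -0.1, -1.4]
grip_width: 0.0674
grasp_force: 45.0
```

Run:
```python
from h import *
import cv2
o=env.get_obs();print(o["tool_pos"],o["tool_rot"],o["force"],o["grip_width"])
for n in("scene","wrist","top"):
    c=env.read_camera(n); np.savez(f"{n}6.npz",**c)
    hsv=cv2.cvtColor(c["image"],cv2.COLOR_RGB2HSV); m=cv2.inRange(hsv,(3,150,100),(18,255,255)); g=cv2.inRange(hsv,(60,100,40),(90,255,255))
    print(n,[(cv2.boundingRect(k),cv2.minAreaRect(k)) for k in cv2.findContours(m,0,2)[0] if cv2.contourArea(k)>100])
    cv2.imwrite(f"pics/{n}6.png",c["image"][:,:,::-1])
a=cv2.imread("pics/scene6.png")[100:400,180:580]; b=cv2.imread("pics/wrist6.png")
cv2.imwrite("pics/v6.png",np.hstack([cv2.resize(a[:,:200],(400,600),interpolation=cv2.INTER_CUBIC),np.vstack([cv2.resize(b,(400,300)),cv2.resize(cv2.imread("pics/top6.png"),(400,300))])]))
```

```text
[ 0.50374557 -0.40096081  0.46044541] [ 1.79985683e+02 -4.70626935e-03  9.00962914e+01] [ 0.37669147 -0.11105169 -1.35252332] 0.06741977984508918
scene [((433, 332, 31, 24), ((448.3676452636719, 342.7793884277344), (34.29971694946289, 17.32135772705078), 59.03623962402344)), ((269, 319, 154, 42), ((347.18572998046875, 337.4583435058594), (153.8905792236328, 36.68981170654297), 10.56101131439209)), ((129, 318, 182, 162), ((196.27703857421875, 396.55389404296875), (115.59141540527344, 212.08151245117188), 44.0036506652832)), ((246, 269, 113, 53), ((303.93243408203125, 291.9053955078125), (119.73746490478516, 28.74815559387207), 23.498567581176758)), ((376, 233, 255, 126), ((502.7030944824219, 294.2266540527344), (255.91799926757812, 123.44145202636719), 1.450216293334961)), ((461, 220, 36, 12), ((478.2439270019531, 224.19512939453125), (9.938838005065918, 34.89636993408203), 83.6598129272461)), ((92, 218, 12, 20), ((97.18462371826172, 227.82305908203125), (7.805815696716309, 19.90921401977539), 15.255120277404785)), ((81, 217, 13, 21), ((87.16039276123047, 227.18869018554688), (7.82955
[... 2208 characters left out ...]
495178222656)), ((398, 95, 18, 15), ((406.60345458984375, 100.74138641357422), (14.298541069030762, 13.184368133544922), 21.801406860351562)), ((476, 90, 106, 172), ((526.2070922851562, 176.91693115234375), (199.61166381835938, 8.258209228515625), 58.28486251831055)), ((279, 61, 23, 21), ((290.0, 71.0), (20.0, 22.0), 90.0)), ((382, 52, 24, 27), ((393.4569091796875, 67.76724243164062), (18.514209747314453, 27.049129486083984), 23.198589324951172)), ((392, 30, 24, 24), ((403.3103332519531, 40.2241325378418), (19.683706283569336, 23.211915969848633), 21.801406860351562)), ((300, 0, 104, 60), ((351.94171142578125, 17.45484161376953), (41.321285247802734, 96.20646667480469), 59.574214935302734))]
```

View pics/v6.png

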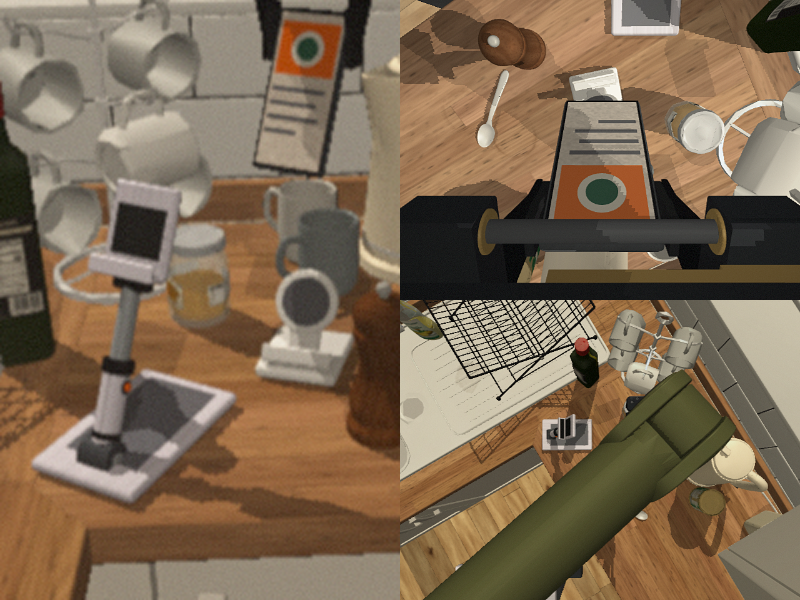

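The phone is held, still slanting. Its bottom front edge is at about (290,171) in the scene crop and (602,101) in the wrist inset. Measuring its real bottom position and slant.

Run:
```python
from h import *
import cv2
S=dict(np.load("scene6.npz"));W=dict(np.load("wrist6.npz"));o=env.get_obs()
# dark bottom border of phone in wrist: column profile of brightness around centre
g=cv2.cvtColor(W["image"],cv2.COLOR_RGB2GRAY)
for u in(290,324,360): print("wrist",u,[int(x) for x in g[150:175,u]])
g2=cv2.cvtColor(S["image"],cv2.COLOR_RGB2GRAY)
for u in(312,325,337): print("scene",u,[int(x) for x in g2[172:196,u]])
print("wrist row 163",[int(x) for x in g[163,258:276]],[int(x) for x in g[163,372:392]])
P,e=tri(W,(324,161.6),S,(325,185.5));print("bottom front",P,e)
G=o["tool_pos"]-[0,0,.164];print("grip",G)
```

```text
wrist 290 [147, 147, 148, 146, 143, 142, 145, 144, 141, 142, 201, 43, 0, 176, 162, 156, 156, 161, 161, 162, 159, 164, 168, 163, 159]
wrist 324 [168, 174, 146, 62, 53, 57, 58, 58, 64, 67, 55, 15, 0, 185, 174, 163, 160, 163, 163, 165, 163, 160, 162, 162, 155]
wrist 360 [87, 92, 84, 88, 86, 91, 90, 89, 92, 96, 76, 16, 0, 180, 167, 163, 156, 157, 161, 163, 157, 158, 160, 164, 164]
scene 312 [157, 163, 159, 158, 157, 161, 156, 159, 154, 125, 61, 47, 89, 135, 140, 112, 100, 121, 119, 109, 90, 83, 82, 91]
scene 325 [159, 159, 156, 158, 156, 154, 154, 154, 156, 161, 157, 130, 56, 39, 60, 93, 116, 107, 107, 112, 116, 106, 107, 115]
scene 337 [128, 127, 119, 128, 126, 124, 122, 131, 141, 151, 155, 157, 152, 133, 60, 39, 84, 127, 142, 126, 115, 114, 115, 114]
wrist row 163 [131, 132, 132, 132, 133, 136, 103, 51, 22, 10, 0, 172, 183, 180, 177, 172, 173, 177] [183, 180, 176, 176, 178, 116, 38, 14, 11, 58, 86, 91, 89, 87, 88, 89, 93, 90, 91, 89]
bottom front [ 0.50084934 -0.35167413  0.19609368] 0.005397541633792542
grip [ 0.50380694 -0.40089747  0.29592594]
```

Run:
```python
from h import *
S=dict(np.load("scene6.npz"));W=dict(np.load("wrist6.npz"));G=np.array([.5038,-.4009,.2959])
C=-W["R"].T@W["t"]
a,b=ray(W,(264.3,161.3))[1],ray(W,(380.8,161.3))[1]
s=.068/np.linalg.norm(a/ -a[2]-b/-b[2]) if 0 else None
# scale so that corner separation is 68 mm (edge parallel to image x)
Ki=np.linalg.inv(W["camera_matrix"]); pa,pb=Ki@[264.3,161.3,1],Ki@[380.8,161.3,1]
d=.068/(pb-pa)[0]; m=W["R"].T@((pa+pb)/2*d-W["t"]); print("by width",m)
for uv in((322.5,160.8),(322.5,162)):
  for r in(185,186.5): print(uv,r,*tri(W,uv,S,(325,r)))
for sl in(.36,.40,.44,.48):
  for L in(.1115,.1155):
    ax=np.array([0,-np.sin(sl),np.cos(sl)]);X=np.array([0,-np.cos(sl),-np.sin(sl)])
    F=G-L*ax-.0045*X; print(sl,L,F.round(4),"w",proj(W,F).round(1),"s",proj(S,F).round(1))
```

```text
by width [ 0.50237319 -0.35122838  0.18803158]
(322.5, 160.8) 185 [ 0.50019916 -0.350954    0.19734406] 0.004948258330654748
(322.5, 160.8) 186.5 [ 0.50028964 -0.3512661   0.19453822] 0.004733941829669718
(322.5, 162) 185 [ 0.50034215 -0.35157349  0.19712913] 0.004621717615529029
(322.5, 162) 186.5 [ 0.50043428 -0.35189279  0.19431893] 0.004403484567921493
0.36 0.1115 [ 0.5038 -0.3574  0.1931] w [325.  173.3] s [323.5 186. ]
0.36 0.1155 [ 0.5038 -0.356   0.1894] w [325.  169.8] s [323.1 188.3]
0.4 0.1115 [ 0.5038 -0.3533  0.195 ] w [325.  166.6] s [322.4 185.7]
0.4 0.1155 [ 0.5038 -0.3518  0.1913] w [325. 163.] s [322. 188.]
0.44 0.1115 [ 0.5038 -0.3493  0.1969] w [325.1 160. ] s [321.2 185.3]
0.44 0.1155 [ 0.5038 -0.3476  0.1933] w [325.  156.2] s [320.8 187.7]
0.48 0.1115 [ 0.5038 -0.3454  0.1991] w [325.1 153.4] s [320.1 184.9]
0.48 0.1155 [ 0.5038 -0.3436  0.1955] w [325.1 149.3] s [319.7 187.2]
```

>>> {"name": "step_arm", "arguments": {"steps": [0, 0, 0, -16, 0, 0, 0, 0, -20, 0, 0, 0, 0, -12, 0, 0, 12, 7, 0, 0, 0, 20, 12, 0, 0, 0, 24, 14, 0, 0, 0, 24, 14, 0, 0, 0, 18, 11, 0, 0, 0, 12, 6, 0, 0, 0, 0, 0, 0, 0, 0, 0, 0, 0, 0]}}

```text
time_s: 13.38
tool_pos: [0.567, -0.2922, 0.5084]
tool_rot: [-180.0, 0.0, 89.9]
force: [0.4, 0.2, -1.0]
grip_width: 0.0674
grasp_force: 45.0
```

Run:
```python
from h import *
import cv2
o=env.get_obs();print(o["tool_pos"],o["tool_rot"],o["force"],o["grip_width"])
W=env.read_camera("wrist");S=env.read_camera("scene")
g=cv2.cvtColor(W["image"],cv2.COLOR_RGB2GRAY)
for u in(300,340): print("wrist",u,[int(x) for x in g[145:175,u]])
print([int(x) for x in g[166,255:275]],[int(x) for x in g[166,372:392]])
for X in((.5665,-.242,.210),):print("plate top w",proj(W,X),"s",proj(S,X))
cv2.imwrite("pics/w7.png",W["image"][:,:,::-1]);cv2.imwrite("pics/s7.png",S["image"][:,:,::-1])
m=cv2.inRange(cv2.cvtColor(S["image"],cv2.COLOR_RGB2HSV),(3,180,120),(18,255,255));print([cv2.boundingRect(k) for k in cv2.findContours(m,0,2)[0] if cv2.contourArea(k)>3])
```

```text
[ 0.56699989 -0.29215055  0.50838029] [-1.79985686e+02  4.64070398e-02  8.99312825e+01] [ 0.40508168  0.20498307 -0.95440007] 0.06736384390286151
wrist 300 [147, 143, 145, 150, 161, 179, 172, 161, 154, 144, 137, 130, 108, 183, 251, 212, 43, 0, 183, 173, 168, 174, 175, 175, 180, 174, 169, 159, 155, 166]
wrist 340 [161, 158, 157, 178, 204, 227, 228, 230, 228, 224, 220, 210, 182, 161, 249, 213, 44, 0, 182, 173, 168, 170, 166, 168, 168, 160, 160, 166, 167, 171]
[163, 162, 163, 165, 165, 160, 163, 170, 103, 59, 32, 18, 1, 35, 164, 172, 167, 166, 160, 160] [166, 170, 171, 171, 173, 186, 91, 19, 16, 38, 56, 107, 153, 152, 152, 157, 162, 167, 165, 167]
plate top w [323.81340579 154.70305376] s [253.85506485 193.00976188]
[(242, 292, 3, 4), (248, 89, 34, 31)]
```

>>> {"name": "step_arm", "arguments": {"steps": [0, 5.3, 0, 9, 0, 0, 5.1, 0, 10.9, 0, 0, 5.1, 0, 10.9, 0, 0, 5.1, 0, 10.9, 0, 0, 5.1, 0, 10.9, 0, 0, 5.1, 0, 10.9, 0, 0, 3.8, 0, 8.1, 0, 0, 2.6, 0, 5.4, 0, 0, 0, 0, 0, 0, 0, 0, 0, 0, 0]}}

```text
time_s: 14.72
tool_pos: [0.5678, -0.2541, 0.4317]
tool_rot: [180.0, 0.0, 90.0]
force: [0.6, 0.8, -1.8]
grip_width: 0.0675
grasp_force: 45.0
```

Run:
```python
from h import *
import cv2
o=env.get_obs();print(o["tool_pos"],o["force"],o["grip_width"])
W=env.read_camera("wrist");S=env.read_camera("scene")
cv2.imwrite("pics/w8.png",W["image"][:,:,::-1]);cv2.imwrite("pics/s8.png",S["image"][:,:,::-1])
g=cv2.cvtColor(W["image"],cv2.COLOR_RGB2GRAY);g2=cv2.cvtColor(S["image"],cv2.COLOR_RGB2GRAY)
for u in(300,340): print("wrist",u,[int(x) for x in g[140:170,u]])
H=np.array([.5665,-.212,.147]);T=np.array([0,-np.sin(.44),np.cos(.44)]);X=np.array([0,-np.cos(.44),-np.sin(.44)])
print("lip outer top w",proj(W,H-.022*X+.009*T),"inner",proj(W,H-.018*X+.009*T),"plate bottom",proj(W,H-.004*X),"s lip",proj(S,H-.022*X+.009*T))
for u in(232,240,248): print("scene",u,[int(x) for x in g2[205:250,u]])
```

```text
[ 0.56776379 -0.25405596  0.43169948] [ 0.60667669  0.75201079 -1.8329547 ] 0.06746145050746838
wrist 300 [165, 168, 168, 169, 169, 170, 173, 216, 243, 236, 242, 205, 143, 32, 11, 20, 23, 19, 22, 21, 22, 16, 0, 185, 172, 169, 173, 175, 175, 179]
wrist 340 [169, 171, 168, 168, 170, 170, 177, 215, 239, 235, 242, 205, 135, 29, 13, 21, 19, 20, 20, 24, 20, 14, 0, 183, 173, 171, 169, 167, 168, 170]
lip outer top w [322.23915661 147.07937651] inner [322.24778747 153.20191906] plate bottom [322.28229055 165.20321037] s lip [238.98463869 230.45749119]
scene 232 [163, 164, 169, 166, 165, 163, 162, 161, 164, 165, 162, 162, 163, 162, 162, 159, 138, 85, 49, 84, 125, 147, 178, 201, 176, 168, 165, 166, 167, 165, 155, 139, 120, 119, 120, 114, 110, 116, 109, 117, 125, 154, 174, 166, 144]
scene 240 [102, 139, 158, 162, 157, 159, 161, 160, 163, 165, 162, 160, 164, 159, 164, 163, 160, 159, 131, 71, 42, 78, 109, 137, 174, 201, 180, 164, 166, 167, 166, 162, 155, 122, 58, 30, 29, 34, 45, 77, 95, 105, 118, 114, 105]
scene 248 [162, 162, 158, 158, 163, 161, 160, 164, 161, 165, 162, 156, 156, 160, 164, 163, 169, 167, 165, 160, 127, 63, 40, 71, 106, 129, 171, 190, 174, 166, 165, 160, 164, 161, 152, 111, 50, 33, 32, 33, 40, 62, 78, 91, 92]
```

>>> {"name": "step_arm", "arguments": {"steps": [0, 1.7, 0, 3.6, 0, 0, 1.7, 0, 3.6, 0, 0, 0.9, 0, 1.8, 0, 0, 0, 0, 0, 0, 0, 0, 0, 0, 0]}}

```text
time_s: 15.45
tool_pos: [0.5678, -0.2495, 0.4223]
tool_rot: [180.0, 0.0, 90.0]
force: [0.6, 0.5, -1.9]
grip_width: 0.0674
grasp_force: 45.0
```

```bash
cat > chk.py <<'E'
from h import *
import cv2
o=env.get_obs();print(o["tool_pos"].round(4),o["force"].round(1),o["grip_width"].round(4),o["time_s"])
W=env.read_camera("wrist");S=env.read_camera("scene")
g=cv2.cvtColor(W["image"],cv2.COLOR_RGB2GRAY);g2=cv2.cvtColor(S["image"],cv2.COLOR_RGB2GRAY)
for u in(300,340): print("wrist",u,[int(x) for x in g[128:172,u]])
print("row168",[int(x) for x in g[168,255:275]],[int(x) for x in g[168,372:392]])
H=np.array([.5665,-.212,.147]);T=np.array([0,-np.sin(.44),np.cos(.44)]);X=np.array([0,-np.cos(.44),-np.sin(.44)])
P=lambda c,x,z:proj(c,H+x*X+z*T).round(1)
print("lip outer/inner w",P(W,-.022,.009),P(W,-.018,.009),"trough front/flatphone",P(W,-.018,0),P(W,-.013,0))
print("s lip outer/inner",P(S,-.022,.009),P(S,-.018,.009),"phone front at lip height",P(S,-.013,.009))
for u in(232,240,248): print("scene",u,[int(x) for x in g2[215:245,u]])
m=cv2.inRange(cv2.cvtColor(S["image"],cv2.COLOR_RGB2HSV),(3,180,120),(18,255,255));print([cv2.boundingRect(k) for k in cv2.findContours(m,0,2)[0] if cv2.contourArea(k)>3])
E
python3 chk.py
```

```text
Traceback (most recent call last):
  File "chk.py", line 3, in <module>
    o=env.get_obs();print(o["tool_pos"].round(4),o["force"].round(1),o["grip_width"].round(4),o["time_s"])
                                                                     ^^^^^^^^^^^^^^^^^^^^^
AttributeError: 'float' object has no attribute 'round'
```

```bash
sed -i 's/o\["grip_width"\].round(4)/o["grip_width"]/' chk.py; python3 chk.py
```

```text
[ 0.5678 -0.2495  0.4223] [ 0.6  0.5 -1.9] 0.06736127712852481 15.45
wrist 300 [129, 129, 130, 131, 130, 128, 129, 136, 87, 86, 89, 85, 87, 89, 89, 88, 86, 75, 136, 189, 167, 165, 164, 166, 168, 164, 170, 172, 164, 201, 240, 237, 235, 224, 181, 156, 165, 168, 173, 173, 176, 176, 174, 169]
wrist 340 [73, 74, 75, 71, 69, 70, 69, 69, 72, 70, 73, 71, 73, 73, 72, 70, 70, 58, 139, 165, 171, 170, 169, 172, 167, 168, 167, 173, 167, 200, 238, 234, 236, 217, 178, 152, 165, 170, 169, 166, 165, 168, 161, 158]
row168 [149, 144, 148, 102, 93, 102, 109, 99, 60, 50, 24, 6, 3, 132, 174, 174, 171, 169, 163, 159] [173, 173, 171, 172, 177, 188, 121, 41, 7, 19, 68, 68, 98, 99, 98, 98, 99, 99, 99, 103]
lip outer/inner w [322.5 157.4] [322.5 163.6] trough front/flatphone [322.5 154.9] [322.5 162.4]
s lip outer/inner [239.  230.5] [240.5 230.6] phone front at lip height [242.3 230.7]
scene 232 [166, 166, 169, 162, 166, 165, 166, 166, 167, 161, 164, 166, 185, 202, 175, 170, 166, 163, 167, 168, 159, 139, 121, 116, 122, 116, 112, 111, 106, 111]
scene 240 [159, 161, 161, 158, 162, 160, 164, 164, 162, 163, 163, 166, 163, 168, 186, 206, 178, 166, 163, 164, 164, 164, 156, 121, 58, 30, 30, 28, 50, 74]
scene 248 [158, 156, 161, 159, 164, 165, 164, 162, 161, 165, 160, 162, 166, 169, 167, 171, 188, 198, 176, 162, 163, 161, 167, 165, 149, 115, 54, 26, 30, 30]
[(242, 292, 3, 4), (236, 151, 33, 32)]
```

>>> {"name": "step_arm", "arguments": {"steps": [0, 0.9, 0, 1.8, 0, 0, 0.4, 0, 0.9, 0, 0, 0.4, 0, 0.9, 0, 0, 0, 0, 0, 0], "grip_force": 35}}

```text
time_s: 16.05
tool_pos: [0.5678, -0.2479, 0.419]
tool_rot: [180.0, 0.0, 90.0]
force: [-0.4, -0.3, -0.3]
grip_width: 0.0677
grasp_force: 35.0
```

>>> {"name": "step_arm", "arguments": {"steps": [0, 0.4, 0, 0.9, 0, 0, 0, 0, 0, 0]}}

```text
time_s: 16.3
tool_pos: [0.5677, -0.2479, 0.4186]
tool_rot: [179.9, 0.0, 90.0]
force: [-0.9, -1.4, 6.3]
grip_width: 0.0675
grasp_force: 35.0
```

>>> {"name": "step_arm", "arguments": {"steps": [0, -0.9, 0, 0, 0, 0, -0.9, 0, 0.2, 0, 0, 0, 0, 0, 0]}}

```text
time_s: 16.68
tool_pos: [0.5678, -0.249, 0.4182]
tool_rot: [180.0, -0.1, 90.1]
force: [-0.1, 0.2, 5.2]
grip_width: 0.0675
grasp_force: 35.0
```

```bash
python3 chk.py | sed -n '1,3p;6,11p'
```

```text
[ 0.5678 -0.249   0.4182] [-0.1  0.2  5.2] 0.06750157969089311 16.675
wrist 300 [129, 130, 129, 130, 130, 130, 129, 128, 137, 86, 87, 86, 89, 88, 88, 89, 89, 82, 108, 179, 166, 165, 166, 167, 169, 165, 165, 170, 167, 189, 229, 238, 234, 239, 190, 147, 170, 172, 172, 173, 177, 174, 171, 159]
wrist 340 [70, 72, 72, 70, 72, 72, 72, 72, 74, 71, 71, 71, 69, 72, 71, 73, 69, 65, 117, 187, 170, 169, 167, 170, 168, 169, 168, 170, 166, 193, 228, 234, 234, 237, 198, 140, 168, 171, 166, 167, 168, 164, 160, 164]
s lip outer/inner [239.  230.5] [240.5 230.6] phone front at lip height [242.3 230.7]
scene 232 [152, 151, 157, 162, 168, 163, 162, 167, 162, 165, 169, 165, 172, 186, 196, 186, 170, 168, 162, 161, 171, 175, 154, 123, 118, 109, 115, 112, 114, 109]
scene 240 [121, 152, 150, 146, 153, 159, 160, 165, 161, 159, 165, 166, 163, 165, 168, 185, 199, 179, 168, 163, 165, 167, 174, 173, 141, 79, 38, 24, 28, 41]
scene 248 [164, 159, 158, 161, 150, 156, 153, 162, 164, 162, 163, 162, 164, 163, 165, 163, 169, 193, 203, 178, 162, 165, 163, 165, 165, 165, 128, 67, 33, 25]
[(242, 293, 3, 4), (236, 154, 33, 32)]
```

>>> {"name": "step_arm", "arguments": {"steps": [0, -0.9, 0, 0.4, 0, 0, -0.9, 0, 0.4, 0, 0, -0.6, 0, 0.2, 0, 0, 0, 0, 0, 0]}}

```text
time_s: 17.27
tool_pos: [0.568, -0.2514, 0.4171]
tool_rot: [179.9, -0.0, 90.1]
force: [-0.7, -0.3, 5.6]
grip_width: 0.0674
grasp_force: 35.0
```

>>> {"name": "step_arm", "arguments": {"steps": [0, -0.9, 0, 0.3, 0, 0, -0.5, 0, 0.2, 0, 0, 0, 0, 0, 0]}}

```text
time_s: 17.65
tool_pos: [0.5681, -0.2522, 0.4168]
tool_rot: [179.9, -0.1, 90.1]
force: [-0.7, 1.2, 6.4]
grip_width: 0.0676
grasp_force: 35.0
```

>>> {"name": "step_arm", "arguments": {"steps": [0, 0, 0, 0, 0, 0, 0, 0, 0, 0], "grip_force": 5}}

```text
time_s: 17.9
tool_pos: [0.5681, -0.2523, 0.4167]
tool_rot: [179.9, -0.1, 90.1]
force: [-1.4, 0.6, 5.9]
grip_width: 0.0681
grasp_force: 5.0
```

>>> {"name": "step_arm", "arguments": {"steps": [0.82, 0, 0, 0, 0, 0.86, 0, 0, 0, 0, 1, 0, 0, 0, 0, 1, 0, 0, 0, 0, 1, 0, 0, 0, 0]}}

```text
time_s: 18.52
tool_pos: [0.5677, -0.253, 0.416]
tool_rot: [-180.0, -0.0, 90.0]
force: [-0.3, 0.1, -0.2]
grip_width: 0.0863
grasp_force: 0.0
```

```bash
python3 chk.py
```

```text
[ 0.5677 -0.253   0.416 ] [-0.3  0.1 -0.2] 0.0862516394518593 18.525
wrist 300 [127, 129, 128, 134, 85, 84, 85, 86, 89, 86, 80, 114, 172, 165, 163, 163, 165, 168, 162, 168, 169, 163, 194, 235, 234, 232, 234, 198, 98, 18, 4, 0, 137, 174, 167, 166, 168, 172, 172, 171, 168, 155, 152, 158]
wrist 340 [71, 71, 70, 73, 70, 72, 67, 72, 73, 68, 59, 122, 175, 168, 165, 167, 167, 166, 164, 166, 168, 161, 196, 233, 231, 232, 232, 197, 91, 10, 6, 0, 134, 171, 170, 168, 165, 165, 160, 159, 157, 160, 168, 168]
row168 [149, 151, 158, 113, 100, 108, 112, 85, 59, 50, 29, 12, 3, 118, 166, 170, 167, 165, 163, 161] [170, 168, 171, 170, 171, 167, 166, 177, 89, 13, 20, 36, 67, 74, 98, 101, 102, 97, 97, 94]
lip outer/inner w [322.6 152.4] [322.6 158.8] trough front/flatphone [322.6 150. ] [322.6 157.8]
s lip outer/inner [239.  230.5] [240.5 230.6] phone front at lip height [242.3 230.7]
scene 232 [158, 171, 169, 169, 166, 163, 167, 169, 167, 162, 164, 163, 169, 184, 196, 184, 166, 162, 163, 165, 170, 166, 149, 123, 113, 113, 117, 113, 107, 108]
scene 240 [126, 157, 162, 160, 162, 166, 163, 164, 162, 165, 161, 159, 162, 166, 169, 187, 201, 177, 165, 164, 168, 168, 173, 169, 137, 72, 31, 26, 32, 43]
scene 248 [165, 162, 158, 155, 162, 161, 159, 164, 167, 165, 163, 160, 162, 163, 164, 168, 174, 192, 201, 178, 166, 166, 166, 165, 174, 178, 133, 64, 32, 27]
[(242, 293, 3, 4), (237, 154, 33, 32)]
```

>>> {"name": "step_arm", "arguments": {"steps": [1, 0, 0, -10, 0, 1, 0, 0, -20, 0, 1, 0, 0, -30, 0, 1, 0, 0, -35, 0, 1, 0, 0, -20, 0, 1, 0, 0, 0, 0, 1, 0, 0, 0, 0, 1, 0, 0, 0, 0]}}

```text
time_s: 19.62
tool_pos: [0.5677, -0.2528, 0.5301]
tool_rot: [-179.9, -0.0, 90.0]
force: [-0.1, -0.0, 0.0]
grip_width: 0.0871
grasp_force: 0.0
```

Run:
```python
from h import *
import cv2
o=env.get_obs();print(o["tool_pos"].round(4),o["force"].round(1))
W=env.read_camera("wrist");S=env.read_camera("scene")
cv2.imwrite("pics/w9.png",W["image"][:,:,::-1])
H=np.array([.5665,-.212,.147]);T=np.array([0,-np.sin(.44),np.cos(.44)]);X=np.array([0,-np.cos(.44),-np.sin(.44)])
for n,c in(("w",W),("s",S)):
    m=cv2.inRange(cv2.cvtColor(c["image"],cv2.COLOR_RGB2HSV),(3,180,120),(18,255,255))
    print(n,[(cv2.boundingRect(k)) for k in cv2.findContours(m,0,2)[0] if cv2.contourArea(k)>3])
    P=lambda y,z:proj(c,H-.013*X+z*T+[y,0,0]).round(1).tolist()
    print("pred corners front face bottom/top, -x,+x:",P(-.034,0),P(.034,0),P(-.034,.14),P(.034,.14))
g=cv2.cvtColor(W["image"],cv2.COLOR_RGB2GRAY)
print(o["time_s"]); np.savez("w9.npz",**W); np.savez("s9.npz",**S)
t=proj(W,H-.013*X+.14*T)[1]; r=int(t); print("col 322 from",r-15,[int(x) for x in g[r-15:r+25,322]])
r2=r-20;print("row",r2,[(i,int(g[r2,i])) for i in range(225,425) if abs(int(g[r2,i])-int(g[r2,i-1]))>40])
```

```text
[ 0.5677 -0.2528  0.5301] [-0.1 -0.   0. ]
w [(280, 203, 90, 47)]
pred corners front face bottom/top, -x,+x: [281.8, 140.9] [365.2, 140.9] [264.4, 265.5] [382.4, 265.6]
s [(242, 293, 3, 4), (237, 154, 33, 32)]
pred corners front face bottom/top, -x,+x: [259.5, 240.6] [223.9, 232.3] [275.6, 149.5] [239.0, 144.5]
19.625
col 322 from 250 [161, 159, 164, 168, 164, 164, 164, 168, 177, 118, 28, 10, 19, 35, 78, 82, 85, 83, 84, 78, 81, 77, 75, 55, 91, 93, 94, 96, 90, 93, 92, 91, 95, 97, 99, 100, 96, 96, 95, 99]
row 245 [(231, 122), (269, 131), (270, 61), (275, 162), (280, 126), (375, 59), (376, 10), (378, 63), (380, 126)]
```

```bash
python3 -c "
from cell import env
print(env.sign_off())"
```

```text
the job is handed in; nothing more can be done
None
```

I handed the job in at about 20 s: the mast is locked up with the orange button out, and the phone leans on the stand's plate, released, screen outward and within about 1 mm of centre. The last camera check agrees with this, but sign-off returned no verdict, and I took no final measurement of the mug, jar, mill or spoon.

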